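# Wind the dish-stage lift up to its stop with the loose hand crank

### The job

Fit the loose hand crank fully home onto the square spindle of the stage lift, then wind it clockwise (seen from above) until the dish tray has come all the way up to its stop. Feel for the square, the running load and the stop, never force the crank against the lift; move the tray only with the crank, leave the crank fully seated on the spindle, and do not disturb the jar, dish stack or wipes box.

Things in the scene. Friction and masses are not known exactly. Their poses are not given: they have to be found in the camera images.
- spindle_seat (a point): On the spindle axis, on top of the round steel collar (40 mm across, 106 mm above the bench) where the crank hub finally rests. Axes are those of the fixed lift, NOT of the spindle: its square may stand at any angle, not reported, to be found by feel.
- crank_hub (a point): Loose steel hand crank, about 0.26 kg, lying socket down, grip up. Point at the hub's centre, 18 mm above its underside. Hub 34 x 34 mm, 36 mm high, blind square socket 18.5 mm wide, 28 mm deep from below, sides parallel to the hub's. x along the arm to the grip. Grasp the hub across its sides facing +-y. Arm: flat bar 16 mm wide, 12 mm thick, flush with the underside, to 82 mm.
- crank_grip (a point): Crank's upright red grip, a freely spinning round sleeve 20 mm across and 48 mm tall, 70 mm from the hub axis. Point at the sleeve's centre, 40 mm above the crank's underside; sleeve top 64 mm, sleeve bottom 16 mm above the underside. Fingers may hold it from above without turning as it goes round.
- crank_socket (a point): Centre of the socket's mouth at the hub's underside, 18 mm below crank_hub; coincides with spindle_seat when the crank is fully home.
- tray_mark (a point): Centre of the top face of the black dish tray (100 x 120 mm, carrying two fixed glass dishes 11 mm high) that climbs beside the gearbox, 135 mm from the spindle axis and always lower than the crank. Rises 18 mm per turn.
- tray_stop (a point): Fixed point of the lift where tray_mark is when the tray is at its upper stop (80 mm above the bench). The stop is firm: the load at the grip then rises at once from about 2 N; about 18 N there is too much. The stop can be felt well before that at a slow pace.
- tray: The black tray itself, to be moved only by winding. Origin on the lift's spindle axis at the height of the tray's top face.
- lift: Stage lift fixed on the bench: white gearbox 110 x 110 mm, 100 mm high, upright square spindle on top, tray on its +x side. Origin on the spindle axis at bench height, z up. Winding clockwise seen from above raises the tray 18 mm a turn; 1.2 to 2 turns are needed. Spindle resists with about 0.14 N m (2 N at the grip), does not run back.
- crank: The crank; origin at the centre of the hub's underside, x along the arm, z up.
- jar: Bystander: glass jar with white cap, 64 mm across, 85 mm high; origin at its underside.
- dishes: Bystander: stack of clear dishes, 60 mm across, 42 mm high; origin at its underside.
- wipes: Bystander: white and green box of wipes, 100 x 70 mm, 70 mm high; origin at its underside.
- spindle_top (a point): Centre of the spindle's flat end, 22 mm above spindle_seat (axes of the fixed lift). Square 16 mm wide up to 17 mm, then tapering to 11 mm at this end (small brass dot, 3 mm, on top). The tapered end enters the socket at any angle; the hub then hangs 17 to 20 mm up until turned to match (0.17 rad of play either way), when it drops home. A light search does not turn the spindle.

How it is judged:
On the way, in this order (a step that is already met when the one before it is completed fails the run):
1. crank fully home on the square spindle (horizontal distance between crank_socket and spindle_seat below 0.003 m and z of crank_socket in the frame of spindle_seat below 0.003 m and angle between crank's own z axis and vertical below 0.08 rad), for 0.2 s.
2. tray wound up to its stop with the crank on the spindle (distance between tray_mark and tray_stop below 0.0015 m and z of crank_socket in the frame of spindle_seat below 0.006 m), for 0.1 s.
At the end, for the whole second after the job is handed in: The tray is within 1.5 mm of its upper stop and at rest; the crank stands on the spindle fully home (underside within 3 mm of the collar, centred within 3 mm, upright within 0.08 rad), released and at rest (all of step 1 and distance between tray_mark and tray_stop below 0.0015 m and linear speed of crank below 0.02 m/s and linear speed of tray below 0.01 m/s); the robot touches nothing.
It fails at once if the crank is forced against the lift (over 180 N of contact force between them, as about 18 N at the grip against the stop gives) (contact force between crank and lift above 180 N).
It fails at once if the robot touches the tray (contact force between any of the arm, the fingers and tray above 1 N).
It fails at once if the jar is moved more than 20 mm or tipped (distance of jar from where it was at the start of the episode above 0.02 m or angle between jar's own z axis and vertical above 0.4 rad).
It fails at once if the dish stack is moved more than 20 mm or tipped (distance of dishes from where it was at the start of the episode above 0.02 m or angle between dishes's own z axis and vertical above 0.4 rad).
It fails at once if the wipes box is moved more than 20 mm or tipped (distance of wipes from where it was at the start of the episode above 0.02 m or angle between wipes's own z axis and vertical above 0.4 rad).
It also fails if it takes over 72 s, if anything falls off the work surface, if the arm or the gripper's body presses on something with over 40 N, if the wrist force passes 120 N, or if a joint passes its speed limit or range.

### The arm

A 6-joint arm with a two-finger parallel gripper is mounted at the origin on the work surface. World frame = base frame: x ahead of the robot, y to its left, z up, the work surface at z = 0. Lengths are in m, angles in rad, forces in N, time in s.
With the tool pointing down it reaches from about 0.4 to 0.825 m from the base axis. Payload 7 kg.
Tool frame: the origin (TCP) lies midway between the tips of the shut fingers; the grasp point (between the pads) lies 19 mm behind it; z points along the fingers, y is the direction in which the jaws open and shut (so a half turn about z gives the same grasp; the last joint's range is limited). The gripper opens to 85 mm and grips with 20 to 120 N. Pads are 22 mm wide; open, the fingers measure 114 mm over their backs; the gripper's body (76 mm by 85 mm) begins 54 mm behind the grasp point. The pads swing forward as they close: fully open they stand 13 mm farther back than shut.
Start: joints at [-0.981, 0.359, 0.012, 0, -1.224, -0.288], TCP at [0.201, -0.644, 0.231] pointing down, gripper open.
Joint ranges: [-3.07, 3.07], [-1.43, 2.12], [-1.02, 1.25], [-3.03, 1.67], [-3.05, -0], [-3.03, 3.03]. Speed limits (rad/s): [2.39, 2.39, 3.01, 3.14, 3.14, 3.14].

### API

Orientations are given as a unit quaternion [x, y, z, w].
In Python, from cell import telemetry, viewer, job, models gives the robot as it stands.
- The arm moves only by the shell command python3 -m pendant 'ROWS'. ROWS is text: rows parted by semicolons, each of 7 numbers parted by spaces: the shift along the tool's x, y, z in mm, then the turn, a rotation vector about the tool's x, y, z in degrees, then the gripper command: -1 is shut, 1 is fully open, values between are in proportion. A call has 1 to 8 rows; each row is the pose to reach, as a shift and turn from the pose commanded when the call began, along the tool's axes at that moment; what a row does not reach only later rows make up. A row lasts 1/8 s, in which the tool goes at most 62.5 mm and 10.7 degrees, less where a joint would pass 70% of its speed; a pose out of reach is approached as far as the arm can. A call with a gripper value outside its range is refused whole. The fingers move at their own pace and stop on an object; the grip force is fixed at half the most. Time passes only in rows, so rows that repeat a pose let the fingers close. It gives the time, the measured TCP pose, the force and the opening at its end, in the units of the state.
- telemetry.get_obs(): the state, without advancing time (a new reading comes with each control period).
- viewer.get_image(name): name is "scene" or "top"; returns a dict with "frame" (480x640x3 uint8, red, green, blue), "z_map" (480x640 float32, m along the optical axis (not along the pixel's ray), 0 where there is no reading), "camera_matrix" (3x3 intrinsics, pixels), "rvec" (rotation vector, rad) and "tvec" (3), from world to camera coordinates, as OpenCV has them. Camera axes: x right, y down, z forward; pixel columns grow to the right and rows downward; lengths in m; the calibration is good to about 2 mm. A picture is of the moment at which its call begins.
- job.sign_off(): hands the job in, once; it reports no verdict.
Trained networks look in the newest picture that a camera, given by its name, has taken for a name from the list of things; names that differ only in an ending like _2 or _b are one class to them, and where a whole thing is asked for, a point or a joint stands for the part that bears it (a point fixed in the world has none). Each returns a list of dicts, best first, with "conf" (0 to 1); they miss things now and then, are a little off and sometimes report something else, mostly with a low value. They report only what shows in the picture. A call takes as long as a camera call.
- models.cut_out(label, camera): "pixels" (480x640 bool, what is visible of it) and "xy" ([column, row] in pixels, amid what is visible of it).
The state is a dict: "t": time; "q": joint angles; "qd": joint speeds; "joint_torque": joint torques, N m; "position": TCP position; "orientation": TCP orientation; "ft_force": force on the tool from outside, world axes, zero at the start; "ft_torque": the same for the moment, N m; "gripper_width": finger opening in m.
Only numpy, scipy, OpenCV 4.12 (cv2) and the standard library are available. Lean on these libraries where they do the work, as an engineer would, in place of code of your own. Each camera call takes 0.05 s, during which the arm holds its last target. There are 200 camera calls.

## Working session

There is one attempt and no reset: what is moved stays moved. The work goes in short steps, Python scripts to look and compute and a shell command to move; the robot and the scene stay as the last step left them, time stands still between calls to the robot, and variables do not carry over. Pictures are saved under pics/ and viewed, about 8 in all and at most 12, crops included, and the job is handed in when it is done.

```bash
mkdir -p pics; ls; cat > h.py <<'E'
import numpy as np, cv2
from scipy.spatial.transform import Rotation as R
from cell import telemetry, viewer, job, models
def cloud(im):
    z=im["z_map"]; K=im["camera_matrix"]; v,u=np.indices(z.shape)
    p=np.stack([(u-K[0,2])/K[0,0]*z,(v-K[1,2])/K[1,1]*z,z],-1)
    Rm=cv2.Rodrigues(np.array(im["rvec"],float))[0]
    w=(p-np.ravel(im["tvec"]))@Rm; w[z==0]=np.nan
    return w
E
python3 - <<'E'
from h import *
print(telemetry.get_obs())
for c in ("scene","top"):
    im=viewer.get_image(c); cv2.imwrite(f"pics/{c}0.png",im["frame"][...,::-1]); w=cloud(im); np.save(f"{c}.npy",w)
    for l in ("crank","crank_grip","crank_hub","lift","tray","spindle_top","jar","dishes","wipes"):
        for d in models.cut_out(l,c)[:2]:
            m=d["pixels"]; p=w[m]; p=p[~np.isnan(p[:,0])]
            if len(p): print(c,l,round(d["conf"],2),np.round(d["xy"]),m.sum(),"med",np.round(np.median(p,0),3),"lo",np.round(np.percentile(p,3,axis=0),3),"hi",np.round(np.percentile(p,97,axis=0),3))
E
```

```text
pics
{'t': 0.0, 'q': array([-9.80887438e-01,  3.59374907e-01,  1.10688351e-02, -3.19842512e-04,
       -1.22408545e+00, -2.88087871e-01]), 'qd': array([ 0.0015209 , -0.00044061, -0.00296054, -0.00168222, -0.00127019,
        0.00125593]), 'joint_torque': array([-8.92158369e-04, -5.83320773e+01,  2.93435133e+01,  6.93689033e+00,
       -5.72802630e-03, -5.96634686e-05]), 'position': array([ 0.20047091, -0.64405313,  0.23038122]), 'orientation': array([-1.50284462e-01,  9.88642464e-01,  7.85874313e-04, -2.02900151e-04]), 'ft_force': array([-0.30161008,  0.22334295, -0.26868743]), 'ft_torque': array([-0.02729415, -0.00730424,  0.0062444 ]), 'gripper_width': 0.08535345853636656}
scene crank 0.64 [430. 267.] 945 med [0.523 0.234 0.024] lo [0.505 0.194 0.   ] hi [0.55  0.287 0.063]
scene crank_grip 0.76 [428. 265.] 923 med [0.523 0.234 0.025] lo [0.506 0.196 0.001] hi [0.55  0.286 0.063]
scene crank_hub 0.84 [432. 263.] 956 med [0.522 0.236 0.024] lo [0.499 0.195 0.   ] hi [0.55  0.287 0.063]
scene lift 0.62 [208. 240.] 7485 med [ 0.639 -0.195  0.059] lo [ 0.509 -0.265  0.006] hi [ 0.741 -
[... 1063 characters left out ...]
493 -0.281  0.008] hi [ 0.726 -0.144  0.106]
top tray 0.76 [428. 189.] 2484 med [ 0.686 -0.198  0.058] lo [ 0.636 -0.256  0.05 ] hi [ 0.734 -0.144  0.071]
top spindle_top 0.63 [436. 231.] 7804 med [ 0.603 -0.209  0.071] lo [ 0.493 -0.28   0.008] hi [ 0.727 -0.144  0.106]
top jar 0.7 [330. 296.] 709 med [0.459 0.002 0.085] lo [ 0.433 -0.025  0.055] hi [0.484 0.028 0.09 ]
top dishes 0.68 [340. 244.] 656 med [ 0.577 -0.018  0.042] lo [ 0.551 -0.044  0.014] hi [0.604 0.009 0.047]
top dishes 0.59 [435. 229.] 7667 med [ 0.603 -0.209  0.072] lo [ 0.493 -0.278  0.01 ] hi [ 0.727 -0.144  0.106]
top wipes 0.92 [343. 166.] 1854 med [ 0.732 -0.012  0.07 ] lo [ 0.686 -0.049  0.003] hi [0.786 0.025 0.075]
```

```bash
python3 - <<'E'
from h import *
a=cv2.imread("pics/top0.png"); b=cv2.resize(a[140:320,190:510],(800,450),interpolation=cv2.INTER_CUBIC); cv2.imwrite("pics/topc.png",b)
w=np.load("top.npy")
x,y,z=w[...,0],w[...,1],w[...,2]
C=(abs(x-.525)<.06)&(abs(y-.235)<.08)
for n,lo,hi in (("hub",.032,.042),("grip",.058,.075),("arm",.009,.016)):
    m=C&(z>lo)&(z<hi); print(n,m.sum(),np.round(w[m].mean(0),4), np.round(cv2.minAreaRect(w[m][:,:2].astype(np.float32)*1000),1) if 0 else cv2.minAreaRect((w[m][:,:2]*1000).astype(np.float32)))
L=(abs(x-.56)<.1)&(abs(y+.21)<.1)
for lo,hi in ((.096,.103),(.104,.110),(.112,.135)):
    m=L&(z>lo)&(z<hi); print(lo,m.sum(),np.round(np.median(w[m],0),4), cv2.minAreaRect((w[m][:,:2]*1000).astype(np.float32)))
T=(x>.6)&(x<.76)&(abs(y+.2)<.09)&(z>.04)&(z<.063)
print("tray",T.sum(),np.round(np.median(w[T],0),4),cv2.minAreaRect((w[T][:,:2]*1000).astype(np.float32)),np.histogram(z[T],bins=np.arange(.04,.07,.002)))
E
```

```text
hub 252 [0.5308 0.2137 0.0365] ((522.2884521484375, 238.62991333007812), (34.470279693603516, 91.90745544433594), 20.123170852661133)
grip 71 [0.5081 0.2766 0.0639] ((507.8526916503906, 276.7901306152344), (16.76052474975586, 19.13105583190918), 1.092594861984253)
arm 139 [0.5182 0.2463 0.0125] ((521.0271606445312, 228.51034545898438), (31.251352310180664, 150.24610900878906), 25.217668533325195)
0.096 2754 [ 0.5724 -0.2228  0.0998] ((569.7173461914062, -225.25228881835938), (140.8155975341797, 109.70181274414062), 11.940095901489258)
0.104 381 [ 0.5585 -0.2277  0.1054] ((570.574462890625, -225.54563903808594), (137.03878784179688, 104.4148941040039), 11.580747604370117)
0.112 78 [ 0.5537 -0.2269  0.1268] ((552.3986206054688, -227.44143676757812), (18.44631004333496, 30.69693946838379), 83.45368957519531)
tray 1682 [ 0.6739 -0.1987  0.0553] ((674.6409301757812, -204.04872131347656), (125.27185821533203, 121.02925872802734), 12.155572891235352) (array([  1,   1,   3,   3,  46, 137, 332, 498, 358, 170,  76,  57,   0,
         0,   0]), array([0.04 , 0.042, 0.044, 0.046, 0.048, 0.05 , 0.052, 0.054, 0.056,
       0.058, 0.06 , 0.062, 0.064, 0.066, 0.068, 0.07 ]))
```

View pics/topc.png

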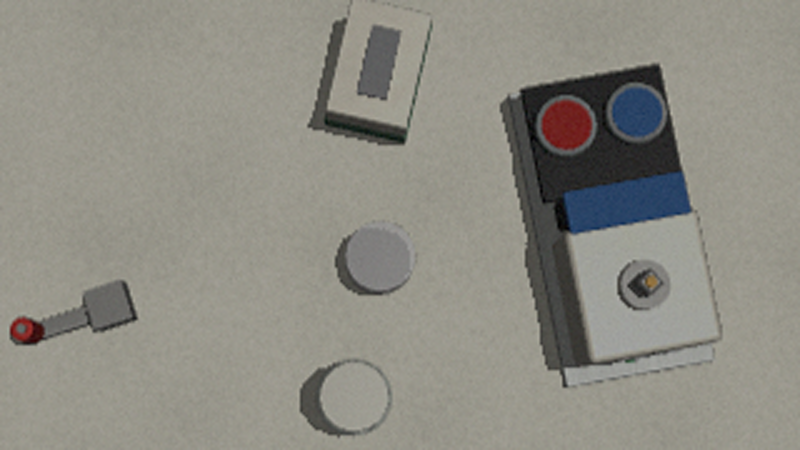

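View pics/scene0.png

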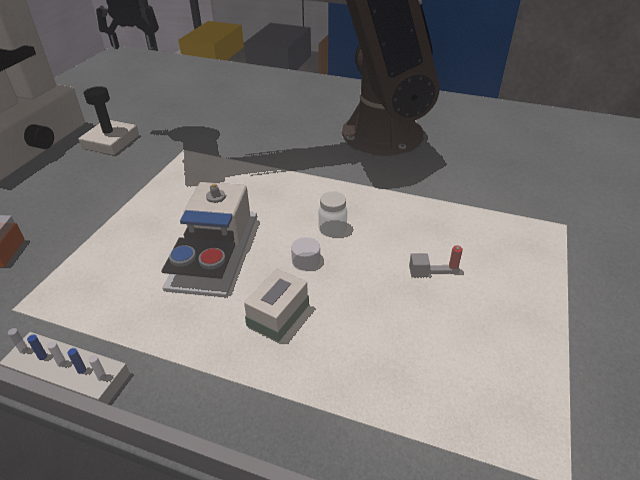

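```bash
cat >> h.py <<'E'
def onplane(im,uv,h):
    uv=np.atleast_2d(np.asarray(uv,float)); K=im["camera_matrix"]; Rm=cv2.Rodrigues(np.array(im["rvec"],float))[0]
    d=np.c_[(uv[:,0]-K[0,2])/K[0,0],(uv[:,1]-K[1,2])/K[1,1],np.ones(len(uv))]@Rm
    c=-Rm.T@np.ravel(im["tvec"]); return c+d*((h-c[2])/d[:,2])[:,None]
E
python3 - <<'E'
from h import *
im={c:viewer.get_image(c) for c in("top","scene")}
W={c:cloud(im[c]) for c in im}
for c in im:
    print(c,"cam",np.round(-cv2.Rodrigues(np.array(im[c]["rvec"],float))[0].T@np.ravel(im[c]["tvec"]),3))
    w=W[c];f=im[c]["frame"].astype(int)
    red=(f[...,0]-f[...,1]>40)&(abs(w[...,0]-.52)<.08)&(abs(w[...,1]-.26)<.08)
    brass=(f[...,0]-f[...,2]>35)&(abs(w[...,0]-.553)<.02)&(abs(w[...,1]+.227)<.02)&(w[...,2]>.1)
    for n,m,h in(("redtop",red&(w[...,2]>.056),.064),("brass",brass,.128),("hubtop",(abs(w[...,2]-.036)<.004)&(abs(w[...,0]-.53)<.035)&(abs(w[...,1]-.213)<.027),.036),("boxtop",(abs(w[...,2]-.1)<.0045)&(f[...,2]-f[...,0]<20)&(f.sum(2)>300)&(abs(w[...,0]-.55)<.09)&(abs(w[...,1]+.22)<.09),.1)):
        v,u=np.where(m)
        if len(u)<2: print(n,len(u)); continue
        p=onplane(im[c],np.c_[u,v],h)
        print(n,len(u),"px",u.mean().round(1),v.mean().round(1),"mean",np.round(p.mean(0),4),"rect",[np.round(q,1) for q in cv2.minAreaRect((p[:,:2]*1000).astype(np.float32))])
f=im["top"]["frame"][...,::-1]
v,u=232+20,447
a=cv2.resize(f[228:278,425:475],(400,400),interpolation=cv2.INTER_CUBIC); b=cv2.resize(f[245:285,190:250],(600,400),interpolation=cv2.INTER_CUBIC)[:,:400]
f2=im["scene"]["frame"][...,::-1]
cv2.imwrite("pics/z1.png",np.hstack([a,b]))
E
```

```text
top cam [0.439 0.004 1.348]
redtop 62 px 198.8 271.1 mean [0.5075 0.2762 0.064 ] rect [array([507.8, 276.9]), array([16.5, 18.8]), np.float64(1.5)]
brass 17 px 450.2 252.2 mean [ 0.5545 -0.2298  0.128 ] rect [array([ 554.5, -229.9]), array([6.9, 8.5]), np.float64(46.0)]
hubtop 237 px 232.7 261.2 mean [0.5319 0.2114 0.036 ] rect [array([531.9, 211.3]), array([34.3, 34.6]), np.float64(20.1)]
boxtop 2310 px 447.4 254.6 mean [ 0.5522 -0.2295  0.1   ] rect [array([ 563.1, -227.4]), array([127.2, 107.1]), np.float64(11.9)]
scene cam [1.301 0.279 0.739]
redtop 46 px 456.9 248.9 mean [0.5111 0.2783 0.064 ] rect [array([509.9, 278.3]), array([21.7, 15.5]), np.float64(8.4)]
brass 12 px 213.5 185.0 mean [ 0.5528 -0.2287  0.128 ] rect [array([ 552.8, -228.8]), array([8.4, 6.2]), np.float64(28.6)]
hubtop 213 px 420.0 259.0 mean [0.5332 0.2128 0.036 ] rect [array([534.5, 213.2]), array([37.9, 34.3]), np.float64(19.3)]
boxtop 1253 px 215.8 198.2 mean [ 0.5593 -0.2239  0.1   ] rect [array([ 566.9, -223. ]), array([127.5, 107.9]), np.float64(12.0)]
```

View pics/z1.png

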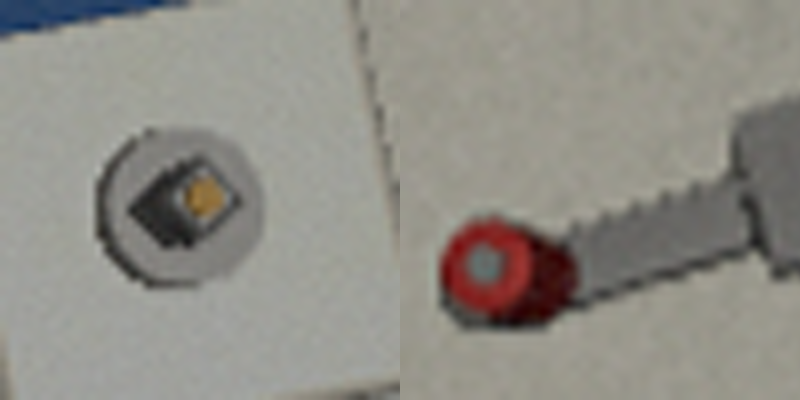

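```bash
cat >> h.py <<'E'
def rel(p,yaw):
    "yaw: world angle (deg) of tool y, tool straight down"
    o=telemetry.get_obs(); R0=R.from_quat(o["orientation"]); c,s=np.cos(np.radians(yaw)),np.sin(np.radians(yaw))
    Rt=R.from_matrix(np.array([[-s,c,0],[c,s,0],[0,0,-1]]).T)
    print("t",round(o["t"],2),"pos",np.round(o["position"]*1e3,1),"q",np.round(o["q"],2),"F",np.round(o["ft_force"],1),"M",np.round(o["ft_torque"],2),"w",round(o["gripper_width"]*1e3,1))
    print("shift mm",np.round(R0.inv().apply(np.array(p)*1e3-o["position"]*1e3),1),"rot deg",np.round((R0.inv()*Rt).as_rotvec(degrees=True),1))
E
python3 -c "
from h import *
m=np.array([[-np.sin(1),np.cos(1),0],[np.cos(1),np.sin(1),0],[0,0,-1]]).T; print(np.linalg.det(m))
rel([.532,.2118,.1],200.1)"
R="-571 719 0 0 0 -92.8 1"
python3 -m pendant '-571 719 0 0 0 -92.8 1;-571 719 0 0 0 -92.8 1;-571 719 0 0 0 -92.8 1;-571 719 0 0 0 -92.8 1;-571 719 0 0 0 -92.8 1;-571 719 0 0 0 -92.8 1;-571 719 0 0 0 -92.8 1;-571 719 0 0 0 -92.8 1'
python3 -c "
from h import *
rel([.532,.2118,.08],200.1)"
```

```text
1.0
t 1.1 pos [ 200.6 -644.5  231.3] q [-0.98  0.36  0.01 -0.   -1.22 -0.29] F [ 1.2 -0.9 -0.3] M [ 0.  0. -0.] w 85.8
shift mm [-570.9  719.1  131.3] rot deg [ -0.    0.  -92.8]
t: 2.1
position: [0.3816, -0.1763, 0.2319]
orientation: [0.786, -0.618, 0.001, -0.0]
ft_force: [0.8, -0.2, -0.5]
gripper_width: 0.0857
t 2.1 pos [ 381.6 -176.3  231.9] q [ 0.04 -0.08 -0.51  0.   -1.14  0.2 ] F [ 0.8 -0.2 -0.5] M [-0.01 -0.27  0.07] w 85.7
shift mm [-342.  -237.2  152.1] rot deg [-0.1 -0.  -6.5]
```

```bash

python3 -m pendant '-342 -237 50 0 0 -6.5 1;-342 -237 100 0 0 -6.5 1;-342 -237 152 0 0 -6.5 1;-342 -237 152 0 0 -6.5 1;-342 -237 152 0 0 -6.5 1;-342 -237 152 0 0 -6.5 1;-342 -237 152 0 0 -6.5 1;-342 -237 152 0 0 -6.5 1'
python3 -c "
from h import *
rel([.532,.2118,.005],200.1)"
```

```text
t: 3.1
position: [0.5338, 0.2116, 0.0769]
orientation: [0.819, -0.574, -0.0, 0.001]
ft_force: [-1.2, -0.7, -0.4]
gripper_width: 0.0852
t 3.1 pos [533.8 211.6  76.9] q [ 0.72  0.34 -0.4   0.   -0.83 -0.37] F [-1.2 -0.7 -0.4] M [-0.04  0.11 -0.  ] w 85.2
shift mm [-0.9  1.5 71.9] rot deg [ 0.1 -0.1 -0.2]
```

```bash

python3 -m pendant '0 0 40 0 0 0 1;0 0 65 0 0 0 1;0 0 73 0 0 0 1;0 0 73 0 0 0 1;0 0 73 0 0 0 -1;0 0 73 0 0 0 -1;0 0 73 0 0 0 -1;0 0 73 0 0 0 -1'
python3 -c "
from h import *
rel([.532,.2118,.005],200.1)"
```

```text
t: 4.1
position: [0.5337, 0.209, 0.0072]
orientation: [0.818, -0.575, 0.0, -0.0]
ft_force: [-1.6, 0.6, 6.7]
gripper_width: 0.0332
t 4.1 pos [533.7 209.    7.2] q [ 0.71  0.43 -0.47  0.   -0.67 -0.37] F [-1.6  0.6  6.7] M [-0.24  0.83  0.02] w 33.2
shift mm [-3.2  0.7  2.2] rot deg [-0.   0.  -0.3]
```

```bash

python3 -m pendant '0 0 -10 0 0 0 -1;0 0 -30 0 0 0 -1;0 0 -80 0 0 0 -1;0 0 -130 0 0 0 -1;0 0 -165 0 0 0 -1;0 0 -165 0 0 0 -1;0 0 -165 0 0 0 -1'
python3 - <<'E'
from h import *
rel([.554,-.229,.172],222)
im=viewer.get_image("top"); w=cloud(im); f=im["frame"].astype(int)
m=(f[...,0]-f[...,1]>40)&(abs(w[...,0]-.52)<.08)&(abs(w[...,1]-.26)<.08)&(w[...,2]>.2)
v,u=np.where(m); print(m.sum(), np.round(np.median(w[m],0),4), np.round(onplane(im,np.c_[u,v],.233).mean(0),4))
rel([.554,-.229,.172],222)
E
```

```text
t: 4.97
position: [0.5328, 0.2087, 0.1708]
orientation: [0.818, -0.576, -0.0, 0.0]
ft_force: [-0.3, -1.3, -2.2]
gripper_width: 0.033
t 4.97 pos [532.8 208.7 170.8] q [ 0.71  0.24 -0.3  -0.   -1.03 -0.37] F [-0.3 -1.3 -2.2] M [-0.03  0.04 -0.  ] w 33.0
shift mm [419.1 127.7  -1.2] rot deg [  0.    0.  -22.3]
0 [nan nan nan] [nan nan nan]
t 5.03 pos [532.6 208.5 170.2] q [ 0.71  0.24 -0.3  -0.   -1.03 -0.37] F [-0.2 -0.  -3.5] M [-0.07 -0.04  0.03] w 33.4
shift mm [419.  127.5  -1.5] rot deg [  0.1   0.  -22.3]
  return _methods._mean(a, axis=axis, dtype=dtype,
  ret = um.true_divide(
<stdin>:5: RuntimeWarning: Mean of empty slice.
```

```bash

python3 -c "
from h import *
rel([.556,-.2313,.168],222)"
python3 -m pendant '420 130 1 0 0 -22.3 -1;420 130 1 0 0 -22.3 -1;420 130 1 0 0 -22.3 -1;420 130 1 0 0 -22.3 -1;420 130 1 0 0 -22.3 -1;420 130 1 0 0 -22.3 -1;420 130 1 0 0 -22.3 -1;420 130 1 0 0 -22.3 -1'
python3 -m pendant '0 0 0 0 0 0 -1;0 0 0 0 0 0 -1'
python3 - <<'E'
from h import *
rel([.556,-.2313,.148],222)
for c in("top","scene"):
    im=viewer.get_image(c); w=cloud(im); f=im["frame"].astype(int); np.save(c+"w.npy",w); cv2.imwrite(f"pics/{c}1.png",im["frame"][...,::-1])
    m=(f[...,0]-f[...,1]>40)&(abs(w[...,0]-.53)<.12)&(abs(w[...,1]+.2)<.12)&(w[...,2]>.15)
    v,u=np.where(m); print(c,m.sum())
    if m.sum(): print(u.mean(),v.mean(),np.round(np.median(w[m],0),4), np.round(onplane(im,np.c_[u,v],np.median(w[m][:,2])).mean(0),4),w[m].max(0))
a=cv2.resize(cv2.imread("pics/scene1.png")[100:280,120:360],(800,600)); cv2.imwrite("pics/s1.png",a)
E
```

```text
t 5.03 pos [532.6 208.5 170.2] q [ 0.71  0.24 -0.3  -0.   -1.03 -0.37] F [-0.2 -0.  -3.5] M [-0.07 -0.04  0.03] w 33.4
shift mm [421.9 126.4   2.5] rot deg [  0.1   0.  -22.3]
t: 6.02
position: [0.5516, -0.2338, 0.1681]
orientation: [0.913, -0.409, -0.002, 0.001]
ft_force: [0.0, 1.6, -3.0]
gripper_width: 0.0332
t: 6.28
position: [0.5528, -0.2291, 0.1697]
orientation: [0.914, -0.406, -0.001, 0.0]
ft_force: [-0.6, 0.2, -1.8]
gripper_width: 0.0331
t 6.28 pos [ 552.8 -229.1  169.7] q [-0.07  0.28 -0.25 -0.   -1.04  0.8 ] F [-0.6  0.2 -1.8] M [ 0.01 -0.05 -0.03] w 33.1
shift mm [ 3.8 -0.9 21.7] rot deg [0.  0.1 0.1]
top 91
427.9230769230769 276.0989010989011 [ 0.5012 -0.1713  0.2253] [ 0.5011 -0.1713  0.2253] [ 0.51065757 -0.16508356  0.2316298 ]
scene 161
244.09316770186336 147.30434782608697 [ 0.5102 -0.1697  0.2064] [ 0.5106 -0.1699  0.2064] [ 0.5154445  -0.16339476  0.22749296]
```

View pics/s1.png

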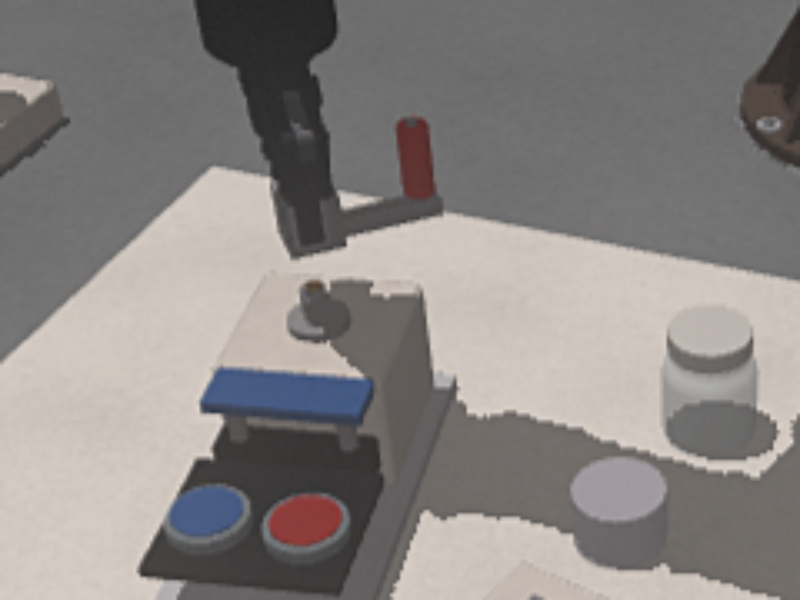

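```bash

python3 - <<'E'
from h import *
for c in("top","scene"):
    im=viewer.get_image(c); w=cloud(im); f=im["frame"].astype(int)
    m=(f[...,0]-f[...,1]>40)&(abs(w[...,0]-.53)<.12)&(abs(w[...,1]+.2)<.12)&(w[...,2]>(.219 if c=="top" else .17))
    v,u=np.where(m)
    if c=="top": p=onplane(im,np.c_[u,v],.227); print(m.sum(),p.mean(0),cv2.minAreaRect((p[:,:2]*1000).astype(np.float32)))
    else:
        g=(u.min()+u.max())/2; k=v<v.min()+3
        print("top rim",u[k].mean(),v.min(),"bottom",v.max(),onplane(im,[[u[k].mean(),v.min()+1.5]],.227))
    # steel points of arm bar/hub: print arm fit
    z=w[...,2]; a=(z>.168)&(z<.182)&(abs(w[...,0]-.525)<.05)&(abs(w[...,1]+.195)<.04)
    q=w[a]; print(c,"bar",a.sum())
    if a.sum()>20:
        l=cv2.fitLine((q[:,:2]*1000).astype(np.float32),cv2.DIST_HUBER,0,.01,.01).ravel(); print(l,np.degrees(np.arctan2(l[1],l[0])))
rel([.556,-.2313,.148],222)
E
```

```text
65 [ 0.50249338 -0.17367278  0.227     ] ((502.1990661621094, -173.83204650878906), (16.301551818847656, 16.171478271484375), 0.530021071434021)
top bar 207
[   0.63091725   -0.7758502   524.8048     -196.7858    ] -50.88217
top rim 243.15384615384616 136 bottom 158 [[ 0.50804197 -0.17087221  0.227     ]]
scene bar 251
[   0.8100006    -0.58642906  528.27234    -188.91638   ] -35.904007
t 6.47 pos [ 553.2 -229.1  170.5] q [-0.07  0.28 -0.25 -0.   -1.04  0.8 ] F [-0.2  0.2 -2.8] M [-0.04 -0.09  0.03] w 32.9
shift mm [ 3.5 -0.6 22.5] rot deg [-0.  -0.   0.1]
```

```bash

python3 -m pendant '4.8 -0.2 10 0 0 0 -1;4.8 -0.2 25 0 0 0 -1;4.8 -0.2 33 0 0 0 -1;4.8 -0.2 33 0 0 0 -1'
python3 -m pendant '0 0 2 0 0 0 -1;0 0 4 0 0 0 -1;0 0 4 0 0 0 -1'
python3 -c "
from h import *
rel([.5566,-.2325,.1125],222)"
python3 -m pendant '0 0 2 0 0 0 -1;0 0 3 0 0 0 -1;0 0 3 0 0 0 -1'
python3 -c "
from h import *
rel([.5566,-.2325,.1125],222)"
```

```text
t: 6.98
position: [0.5556, -0.2336, 0.136]
orientation: [0.914, -0.407, -0.001, 0.0]
ft_force: [0.0, -0.1, -2.8]
gripper_width: 0.0332
t: 7.35
position: [0.5563, -0.2337, 0.1334]
orientation: [0.914, -0.406, 0.0, -0.0]
ft_force: [-1.0, 0.3, -3.2]
gripper_width: 0.0333
t 7.35 pos [ 556.3 -233.7  133.4] q [-0.07  0.32 -0.28 -0.   -0.97  0.81] F [-1.   0.3 -3.2] M [-0.01 -0.05 -0.02] w 33.3
shift mm [-0.7 -1.  20.9] rot deg [-0. -0.  0.]
t: 7.72
position: [0.5563, -0.2337, 0.1302]
orientation: [0.914, -0.406, -0.0, 0.0]
ft_force: [0.4, 0.7, -1.9]
gripper_width: 0.0332
t 7.72 pos [ 556.3 -233.7  130.2] q [-0.07  0.32 -0.28 -0.   -0.96  0.81] F [ 0.4  0.7 -1.9] M [-0.02 -0.   -0.02] w 33.2
shift mm [-0.6 -1.  17.7] rot deg [0. 0. 0.]
```

```bash

python3 -m pendant '0 0 1.5 0 0 0 -1;0 0 3 0 0 0 -1;0 0 3 0 0 0 -1'
python3 -m pendant '0 0 1 0 0 0 -1;0 0 2 0 0 0 -1;0 0 2 0 0 0 -1'
python3 -c "
from h import *
rel([.5566,-.2325,.1125],222)"
```

```text
t: 8.1
position: [0.5562, -0.2337, 0.1271]
orientation: [0.914, -0.406, -0.0, 0.0]
ft_force: [-0.8, -0.0, -3.2]
gripper_width: 0.033
t: 8.48
position: [0.5562, -0.2336, 0.1252]
orientation: [0.914, -0.406, -0.0, -0.0]
ft_force: [-0.2, 1.0, -3.0]
gripper_width: 0.0331
t 8.47 pos [ 556.2 -233.6  125.2] q [-0.07  0.33 -0.29 -0.   -0.95  0.81] F [-0.2  1.  -3. ] M [0.17 0.15 0.04] w 33.1
shift mm [-0.6 -1.  12.7] rot deg [0. 0. 0.]
```

```bash

python3 -m pendant '0 0 1 0 0 0 -1;0 0 2 0 0 0 -1;0 0 2 0 0 0 -1'
python3 -c "
from h import *
rel([.5566,-.2325,.1125],222)"
python3 -m pendant '0 0 1 0 0 0 -1;0 0 2 0 0 0 -1;0 0 2 0 0 0 -1'
python3 -c "
from h import *
rel([.5566,-.2325,.1125],222)"
```

```text
t: 8.85
position: [0.5563, -0.2336, 0.1232]
orientation: [0.914, -0.406, -0.0, 0.0]
ft_force: [-1.1, 0.6, -2.8]
gripper_width: 0.0335
t 8.85 pos [ 556.3 -233.6  123.2] q [-0.07  0.33 -0.29 -0.   -0.95  0.81] F [-1.1  0.6 -2.8] M [0.28 0.24 0.  ] w 33.5
shift mm [-0.6 -1.  10.7] rot deg [0. 0. 0.]
t: 9.22
position: [0.5563, -0.2337, 0.1212]
orientation: [0.914, -0.406, -0.0, -0.0]
ft_force: [-0.3, 0.6, -3.2]
gripper_width: 0.0331
t 9.22 pos [ 556.3 -233.7  121.2] q [-0.07  0.33 -0.29 -0.   -0.94  0.81] F [-0.3  0.6 -3.2] M [0.44 0.24 0.04] w 33.1
shift mm [-0.7 -1.   8.7] rot deg [0. 0. 0.]
```

```bash

python3 - <<'E'
from h import *
im=viewer.get_image("scene"); f=im["frame"][...,::-1]
a=cv2.resize(f[130:230,170:290],(720,600),interpolation=cv2.INTER_CUBIC); cv2.imwrite("pics/s2.png",a)
w=cloud(im); f=im["frame"].astype(int)
m=(f[...,0]-f[...,1]>40)&(abs(w[...,0]-.53)<.12)&(abs(w[...,1]+.2)<.12)&(w[...,2]>.11); print(m.sum(),w[m].max(0),w[m].min(0))
im=viewer.get_image("top");w=cloud(im); f=im["frame"].astype(int)
m=(f[...,0]-f[...,1]>40)&(abs(w[...,0]-.53)<.12)&(abs(w[...,1]+.2)<.12)&(w[...,2]>.11); m&=w[...,2]>w[m][:,2].max()-.012
v,u=np.where(m); print(np.median(w[m],0)); p=onplane(im,np.c_[u,v],.179); print(m.sum(),p.mean(0))
E
```

```text
136 [ 0.51939134 -0.16853599  0.17837219] [ 0.50121204 -0.18657973  0.128827  ]
[ 0.6099159  -0.1155324   0.50957121]
8 [ 0.67779183 -0.16239342  0.179     ]
```

View pics/s2.png

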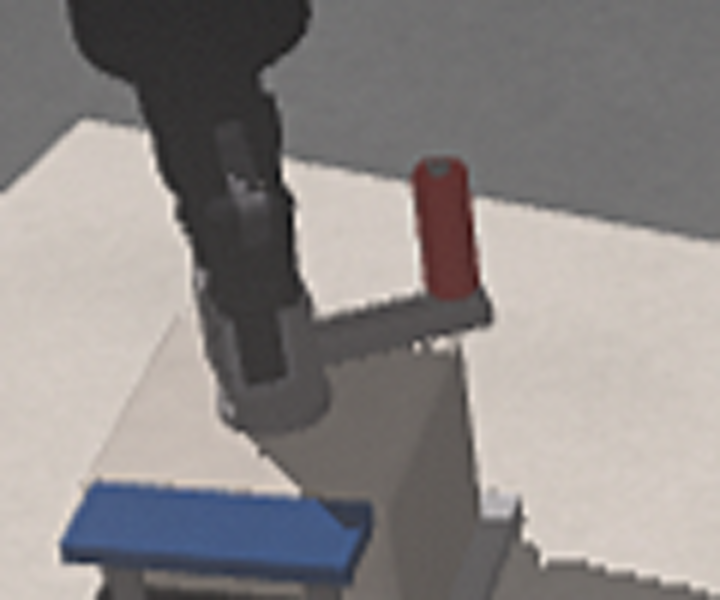

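```bash

python3 -m pendant '-1 0 0 0 0 0 -1;-1 0 0 0 0 0 -1'
python3 -c "
from h import *
rel([.5566,-.2325,.1125],222)"
python3 -m pendant '0 0 1 0 0 0 -1;0 0 2 0 0 0 -1;0 0 2 0 0 0 -1'
python3 -c "
from h import *
rel([.5566,-.2325,.1125],222)"
```

```text
t: 9.57
position: [0.5559, -0.233, 0.1214]
orientation: [0.914, -0.406, 0.0, -0.0]
ft_force: [-0.3, 0.3, -2.7]
gripper_width: 0.0328
t 9.57 pos [ 555.9 -233.   121.4] q [-0.07  0.33 -0.3   0.   -0.94  0.81] F [-0.3  0.3 -2.7] M [-0.02 -0.05  0.  ] w 32.8
shift mm [ 0.1 -0.9  8.9] rot deg [-0. -0.  0.]
t: 9.95
position: [0.5556, -0.2329, 0.1192]
orientation: [0.914, -0.406, -0.0, 0.0]
ft_force: [0.3, 0.0, -2.4]
gripper_width: 0.0332
t 9.95 pos [ 555.6 -232.9  119.2] q [-0.07  0.33 -0.3   0.   -0.94  0.81] F [ 0.3  0.  -2.4] M [-0.01 -0.    0.02] w 33.2
shift mm [ 0.3 -1.   6.7] rot deg [0. 0. 0.]
```

Moment gone; good centring. Continue down.

```bash

python3 -m pendant '0 0 1 0 0 0 -1;0 0 2 0 0 0 -1;0 0 3 0 0 0 -1;0 0 3 0 0 0 -1'
python3 -c "
from h import *
rel([.5566,-.2325,.1125],222)"
python3 -m pendant '0 0 1 0 0 0 -1;0 0 2 0 0 0 -1;0 0 2 0 0 0 -1'
python3 -c "
from h import *
rel([.5566,-.2325,.1125],222)"
```

```text
t: 10.45
position: [0.5556, -0.2329, 0.1162]
orientation: [0.914, -0.406, -0.0, 0.0]
ft_force: [0.6, -0.5, -2.3]
gripper_width: 0.0334
t 10.45 pos [ 555.6 -232.9  116.2] q [-0.07  0.34 -0.3   0.   -0.93  0.81] F [ 0.6 -0.5 -2.3] M [-0.07 -0.02  0.05] w 33.4
shift mm [ 0.3 -1.   3.7] rot deg [0. 0. 0.]
t: 10.82
position: [0.5556, -0.2329, 0.1142]
orientation: [0.914, -0.406, -0.0, 0.0]
ft_force: [-0.3, -0.4, -1.7]
gripper_width: 0.0331
t 10.82 pos [ 555.6 -232.9  114.2] q [-0.07  0.34 -0.3  -0.   -0.93  0.81] F [-0.3 -0.4 -1.7] M [-0.01 -0.02  0.02] w 33.1
shift mm [ 0.3 -1.   1.7] rot deg [0. 0. 0.]
```

```bash

python3 -m pendant '0 0 0.5 0 0 0 -1;0 0 1 0 0 0 -1;0 0 1 0 0 0 -1'
python3 -m pendant '0 0 0.5 0 0 0 -1;0 0 1 0 0 0 -1;0 0 1 0 0 0 -1'
python3 -c "
from h import *
rel([.5566,-.2325,.1125],222)"
```

```text
t: 11.2
position: [0.5557, -0.2329, 0.1133]
orientation: [0.914, -0.406, 0.0, 0.0]
ft_force: [-0.7, 0.1, -1.4]
gripper_width: 0.0333
t: 11.58
position: [0.5558, -0.233, 0.1133]
orientation: [0.914, -0.406, 0.0, 0.0]
ft_force: [-3.4, 2.5, 6.6]
gripper_width: 0.033
t 11.57 pos [ 555.8 -233.   113.3] q [-0.07  0.34 -0.31  0.   -0.92  0.81] F [-3.4  2.5  6.6] M [ 0.69  1.13 -0.04] w 33.0
shift mm [ 0.2 -0.9  0.8] rot deg [-0.  -0.   0.1]
```

```bash

python3 -m pendant '0 0 -1 0 0 0 -1;0 0 -1 0 0 0 1;0 0 -1 0 0 0 1;0 0 -1 0 0 0 1;0 0 -40 0 0 0 1;0 0 -85 0 0 0 1;0 0 -85 0 0 0 1'
python3 - <<'E'
from h import *
rel([.6,-.3,.2],222)
for c in("top","scene"):
    im=viewer.get_image(c); w=cloud(im); f=im["frame"].astype(int)
    if c=="scene": cv2.imwrite("pics/s3.png",cv2.resize(im["frame"][130:230,170:290,::-1],(720,600),interpolation=cv2.INTER_CUBIC))
    m=(f[...,0]-f[...,1]>40)&(abs(w[...,0]-.51)<.05)&(abs(w[...,1]+.18)<.05)&(w[...,2]>.11)&(w[...,2]<.19)
    v,u=np.where(m); print(c,m.sum(),w[m].max(0),w[m].min(0))
    k=w[m][:,2]>.162; p=onplane(im,np.c_[u,v][k],.170); print(k.sum(),p.mean(0))
E
```

```text
t: 12.45
position: [0.5579, -0.2335, 0.2015]
orientation: [0.914, -0.406, 0.004, -0.001]
ft_force: [-0.0, 0.2, -0.5]
gripper_width: 0.0855
t 12.45 pos [ 557.9 -233.5  201.5] q [-0.07  0.26 -0.2   0.   -1.1   0.81] F [-0.   0.2 -0.5] M [-0.01  0.03 -0.01] w 85.5
shift mm [77.5 13.3  1.9] rot deg [-0.2 -0.3  0.1]
top 85 [ 0.51398173 -0.16976168  0.17600413] [ 0.49580123 -0.18782789  0.12679045]
65 [ 0.50457074 -0.17862264  0.17      ]
scene 111 [ 0.51640142 -0.1688019   0.17173113] [ 0.49766586 -0.18653143  0.12300794]
36 [ 0.51264487 -0.17402577  0.17      ]
```

View pics/s3.png

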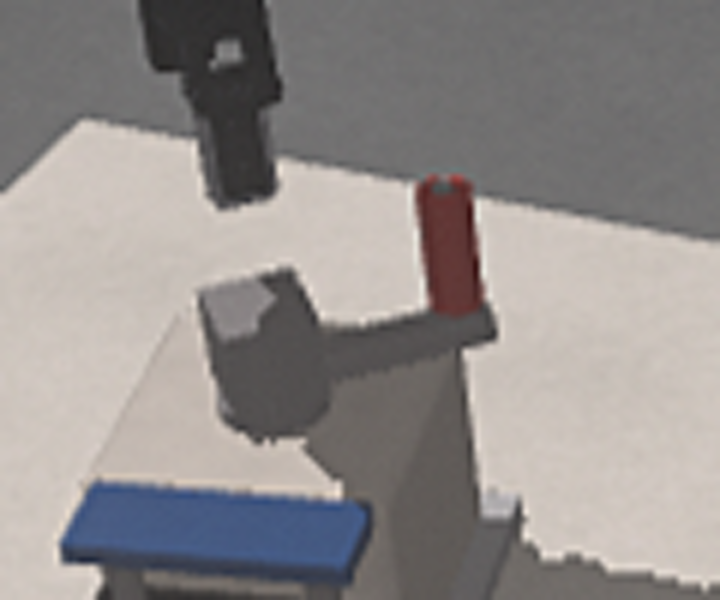

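```bash

python3 -m pendant '-50 0 0 0 0 0 1;-73.5 0 0 0 0 0 1;-73.5 0 0 0 0 0 1;-73.5 0 30 0 0 0 1;-73.5 0 55 0 0 0 1;-73.5 0 65 0 0 0 1;-73.5 0 65 0 0 0 1'
python3 - <<'E'
from h import *
rel([.506,-.178,.133],222)
for c in("top","scene"):
    im=viewer.get_image(c); w=cloud(im); f=im["frame"].astype(int)
    # hub top, ray-plane at .142
    m=(abs(w[...,2]-.142)<.005)&(abs(w[...,0]-.554)<.03)&(abs(w[...,1]+.23)<.03); v,u=np.where(m)
    if m.sum()>20: p=onplane(im,np.c_[u,v],.142); print(c,m.sum(),p.mean(0),cv2.minAreaRect((p[:,:2]*1000).astype(np.float32)))
E
```

```text
t: 13.42
position: [0.5063, -0.1786, 0.1315]
orientation: [0.914, -0.407, -0.001, 0.0]
ft_force: [0.2, -0.7, 1.6]
gripper_width: 0.0854
t 13.43 pos [ 506.3 -178.6  131.5] q [ 0.03  0.22 -0.43  0.   -0.92  0.71] F [ 0.2 -0.7  1.6] M [-0.05 -0.01 -0.02] w 85.4
shift mm [-0.6 -0.2 -1.5] rot deg [0.1 0.1 0. ]
scene 187 [ 0.55704954 -0.22665118  0.142     ] ((557.1148071289062, -226.3897705078125), (40.83954620361328, 34.29914474487305), 44.322139739990234)
```

```bash

python3 -m pendant '0 0 0 0 0 0 -1;0 0 0 0 0 0 -1;0 0 0 0 0 0 -1;0 0 0 0 0 0 -1;0 0 0 0 0 0 -1'
python3 - <<'E'
from h import *
rel([.506,-.178,.133],222)
E
```

```text
t: 14.15
position: [0.5064, -0.1783, 0.1326]
orientation: [0.914, -0.406, 0.0, -0.0]
ft_force: [-0.4, 1.4, 3.2]
gripper_width: 0.0185
t 14.15 pos [ 506.4 -178.3  132.6] q [ 0.03  0.22 -0.43 -0.   -0.92  0.71] F [-0.4  1.4  3.2] M [ 0.37  0.4  -0.05] w 18.5
shift mm [-0.5  0.1 -0.4] rot deg [-0. -0.  0.]
```

```bash

python3 -m pendant '0.1 -3.7 0 0 0 0 -1;0.4 -7.3 0 0 0 0 -1;1.1 -12.2 0 0 0 0 -1;2.4 -18.1 0 0 0 0 -1;4.2 -23.9 0 0 0 0 -1;6.6 -29.6 0 0 0 0 -1;9.4 -35 0 0 0 0 -1;9.4 -35 0 0 0 0 -1'
cat > arc.py <<'E'
# rows for the next part of the circle: python3 arc.py from_deg to_deg step [radius]
import sys,numpy as np
from h import *
a,b,s=map(float,sys.argv[1:4])
o=telemetry.get_obs(); P=o["position"]*1e3; Rt=R.from_quat(o["orientation"])
th=np.radians(132-a); er=np.array([np.cos(th),np.sin(th),0]); et=np.array([np.sin(th),-np.cos(th),0]); F=o["ft_force"]
print("t %.2f pos %s F %s rad %.1f tang(cw+) %.1f M %s w %.1f ang %.1f rad %.1f"%(o["t"],np.round(P,1),np.round(F,1),F@er,F@et,np.round(o["ft_torque"],2),o["gripper_width"]*1e3,np.degrees(np.arctan2(P[1]+230,P[0]-553.5)),np.hypot(P[1]+230,P[0]-553.5)))
f=lambda d:np.array([-70*np.cos(np.radians(d)),-70*np.sin(np.radians(d))])
for d in np.arange(a+s,b+1e-6,s): print(d,np.round(f(d)-f(a),1))
E
python3 arc.py 30 110 10
```

```text
t: 15.15
position: [0.5393, -0.1612, 0.1323]
orientation: [0.914, -0.406, -0.0, -0.0]
ft_force: [-2.8, 4.7, 4.2]
gripper_width: 0.0188
t 15.15 pos [ 539.3 -161.2  132.3] F [-2.8  4.7  4.2] rad 5.2 tang(cw+) -1.8 M [1.27 1.02 0.02] w 18.8 ang 101.7 rad 70.3
40.0 [  7. -10.]
50.0 [ 15.6 -18.6]
60.0 [ 25.6 -25.6]
70.0 [ 36.7 -30.8]
80.0 [ 48.5 -33.9]
90.0 [ 60.6 -35. ]
100.0 [ 72.8 -33.9]
110.0 [ 84.6 -30.8]
```

```bash

python3 -m pendant '5.7 -10.8 0 0 0 0 -1;14.3 -19.4 0 0 0 0 -1;24.3 -26.4 0 0 0 0 -1;35.4 -31.6 0 0 0 0 -1;47.2 -34.7 0 0 0 0 -1;59.3 -35.8 0 0 0 0 -1;59.3 -35.8 0 0 0 0 -1'
python3 arc.py 90 180 15
```

```text
t: 16.02
position: [0.6064, -0.1826, 0.1323]
orientation: [0.914, -0.407, 0.0, 0.0]
ft_force: [-1.4, -1.0, 5.3]
gripper_width: 0.0186
t 16.02 pos [ 606.4 -182.6  132.3] F [-1.4 -1.   5.3] rad -1.7 tang(cw+) -0.2 M [-0.71  1.07  0.02] w 18.6 ang 41.8 rad 71.0
105.0 [18.1  2.4]
120.0 [35.   9.4]
135.0 [49.5 20.5]
150.0 [60.6 35. ]
165.0 [67.6 51.9]
180.0 [70. 70.]
```

```bash

python3 -m pendant '18.1 3.1 0 0 0 0 -1;35 10.1 0 0 0 0 -1;49.5 21.2 0 0 0 0 -1;60.6 35.7 0 0 0 0 -1;67.6 52.6 0 0 0 0 -1;70 70.7 0 0 0 0 -1;70 70.7 0 0 0 0 -1'
python3 arc.py 180 270 15
```

```text
t: 16.9
position: [0.5996, -0.2832, 0.1326]
orientation: [0.913, -0.407, 0.001, -0.0]
ft_force: [-0.4, -1.1, 5.8]
gripper_width: 0.0186
t 16.90 pos [ 599.6 -283.2  132.6] F [-0.4 -1.1  5.8] rad 0.6 tang(cw+) 1.0 M [ 0.08  0.39 -0.03] w 18.6 ang -49.1 rad 70.4
195.0 [-2.4 18.1]
210.0 [-9.4 35. ]
225.0 [-20.5  49.5]
240.0 [-35.   60.6]
255.0 [-51.9  67.6]
270.0 [-70.  70.]
```

```bash

python3 -m pendant '-2.4 18.1 0 0 0 0 -1;-9.4 35 0 0 0 0 -1;-20.5 49.5 0 0 0 0 -1;-35 60.6 0 0 0 0 -1;-51.9 67.6 0 0 0 0 -1;-70 70 0 0 0 0 -1;-70 70 0 0 0 0 -1'
python3 arc.py 270 360 15
python3 - <<'E'
from h import *
im=viewer.get_image("top"); w=cloud(im)
for c in ("top",):
    d=models.cut_out("tray",c)[0]; p=w[d["pixels"]]; f=im["frame"].astype(int).sum(2)[d["pixels"]]; k=(f<130)&(p[:,0]>.62)&(p[:,2]<.1)
    print(d["conf"],k.sum(),np.median(p[k][:,2]))
w0=np.load("top.npy"); p=w0[d["pixels"]][k]; print("start",np.nanmedian(p[:,2]))
E
```

```text
t: 17.77
position: [0.5009, -0.2757, 0.1327]
orientation: [0.914, -0.406, 0.001, -0.001]
ft_force: [3.7, 2.5, 2.2]
gripper_width: 0.0183
t 17.77 pos [ 500.9 -275.7  132.7] F [3.7 2.5 2.2] rad -4.4 tang(cw+) -0.6 M [ 1.24 -1.32 -0.02] w 18.3 ang -139.0 rad 69.7
285.0 [-18.1  -2.4]
300.0 [-35.   -9.4]
315.0 [-49.5 -20.5]
330.0 [-60.6 -35. ]
345.0 [-67.6 -51.9]
360.0 [-70. -70.]
0.97 399 0.06785004562283194
start 0.055510053226413135
```

```bash

python3 -m pendant '-18.1 -3.4 0 0 0 0 -1;-35 -10.4 0 0 0 0 -1;-49.5 -21.5 0 0 0 0 -1;-60.6 -36 0 0 0 0 -1;-67.6 -52.9 0 0 0 0 -1;-70 -71 0 0 0 0 -1;-70 -71 0 0 0 0 -1'
python3 arc.py 360 440 10
python3 - <<'E'
from h import *
im=viewer.get_image("top"); w=cloud(im)
d=models.cut_out("tray","top")[0]; p=w[d["pixels"]]; f=im["frame"].astype(int).sum(2)[d["pixels"]]; k=(f<130)&(p[:,0]>.62)&(p[:,2]<.1)
print(d["conf"],k.sum(),np.median(p[k][:,2]))
E
```

```text
t: 18.75
position: [0.5082, -0.1759, 0.1323]
orientation: [0.914, -0.405, 0.001, 0.0]
ft_force: [6.0, -6.6, -0.5]
gripper_width: 0.0184
t 18.75 pos [ 508.2 -175.9  132.3] F [ 6.  -6.6 -0.5] rad -8.9 tang(cw+) 0.0 M [-2.54 -2.37  0.07] w 18.4 ang 129.9 rad 70.6
370.0 [  1.1 -12.2]
380.0 [  4.2 -23.9]
390.0 [  9.4 -35. ]
400.0 [ 16.4 -45. ]
410.0 [ 25.  -53.6]
420.0 [ 35.  -60.6]
430.0 [ 46.1 -65.8]
440.0 [ 57.8 -68.9]
0.65 477 0.07275411078053338
```

```bash

python3 -m pendant '2.8 -12.2 0 0 0 0 -1;5.9 -23.9 0 0 0 0 -1;11.1 -35 0 0 0 0 -1;18.1 -45 0 0 0 0 -1;26.7 -53.6 0 0 0 0 -1;36.7 -60.6 0 0 0 0 -1;36.7 -60.6 0 0 0 0 -1'
python3 arc.py 420 460 5
python3 - <<'E'
from h import *
im=viewer.get_image("top"); w=cloud(im)
d=models.cut_out("tray","top")[0]; p=w[d["pixels"]]; f=im["frame"].astype(int).sum(2)[d["pixels"]]; k=(f<130)&(p[:,0]>.62)&(p[:,2]<.1)
print(d["conf"],k.sum(),np.median(p[k][:,2]))
E
```

```text
t: 19.73
position: [0.5754, -0.1626, 0.1321]
orientation: [0.914, -0.406, -0.001, 0.001]
ft_force: [-1.0, -0.4, 6.9]
gripper_width: 0.0188
t 19.73 pos [ 575.4 -162.6  132.1] F [-1.  -0.4  6.9] rad -0.7 tang(cw+) -0.8 M [-0.53  0.48 -0.03] w 18.8 ang 72.0 rad 70.9
425.0 [ 5.4 -2.8]
430.0 [11.1 -5.2]
435.0 [16.9 -7. ]
440.0 [22.8 -8.3]
445.0 [28.9 -9.1]
450.0 [35.  -9.4]
455.0 [41.1 -9.1]
460.0 [47.2 -8.3]
0.77 138 0.07546540959811987
```

```bash

python3 -m pendant '5.4 -2.8 0 0 0 0 -1;11.1 -5.2 0 0 0 0 -1;16.9 -7 0 0 0 0 -1;22.8 -8.3 0 0 0 0 -1;28.9 -9.1 0 0 0 0 -1;35 -9.4 0 0 0 0 -1;41.1 -9.1 0 0 0 0 -1;41.1 -9.1 0 0 0 0 -1'
python3 arc.py 455 479 4
python3 - <<'E'
from h import *
im=viewer.get_image("top"); w=cloud(im)
d=models.cut_out("tray","top")[0]; p=w[d["pixels"]]; f=im["frame"].astype(int).sum(2)[d["pixels"]]; k=(f<130)&(p[:,0]>.62)&(p[:,2]<.1)
print(d["conf"],k.sum(),np.median(p[k][:,2]))
E
```

```text
t: 20.82
position: [0.6096, -0.1865, 0.1322]
orientation: [0.914, -0.406, -0.001, 0.0]
ft_force: [-0.8, 1.6, 7.4]
gripper_width: 0.0186
t 20.82 pos [ 609.6 -186.5  132.2] F [-0.8  1.6  7.4] rad 0.3 tang(cw+) -1.8 M [ 0.48  0.72 -0.01] w 18.6 ang 37.8 rad 71.0
459.0 [4.8 0.6]
463.0 [9.6 1.5]
467.0 [14.4  2.8]
471.0 [19.   4.4]
475.0 [23.5  6.3]
479.0 [27.8  8.5]Traceback (most recent call last):
  File "<stdin>", line 3, in <module>
IndexError: list index out of range
```

```bash

python3 -m pendant '4.8 0.6 0 0 0 0 -1;9.6 1.5 0 0 0 0 -1;14.4 2.8 0 0 0 0 -1;19 4.4 0 0 0 0 -1;23.5 6.3 0 0 0 0 -1;23.5 6.3 0 0 0 0 -1'
python3 arc.py 475 493 3
python3 - <<'E'
from h import *
for c in("top","scene"):
  im=viewer.get_image(c); w=cloud(im)
  for d in models.cut_out("tray",c)[:1]:
    p=w[d["pixels"]]; f=im["frame"].astype(int).sum(2)[d["pixels"]]; k=(f<130)&(p[:,0]>.62)&(p[:,2]<.1)
    print(c,d["conf"],k.sum(),np.median(p[k][:,2]))
    q=np.load(c+".npy")[d["pixels"]][k]; print(" start px z",np.nanmedian(q[:,2]))
E
```

```text
t: 21.68
position: [0.6209, -0.2079, 0.1323]
orientation: [0.914, -0.406, -0.001, 0.0]
ft_force: [-0.0, 1.9, 7.5]
gripper_width: 0.0186
t 21.68 pos [ 620.9 -207.9  132.3] F [-0.   1.9  7.5] rad 0.5 tang(cw+) -1.8 M [0.77 0.43 0.02] w 18.6 ang 18.1 rad 70.9
478.0 [3.3 1.6]
481.0 [6.5 3.4]
484.0 [9.6 5.4]
487.0 [12.5  7.5]
490.0 [15.4  9.8]
493.0 [18.2 12.2]
top 0.71 173 0.07806627907967893
 start px z 0.05550836564633685
scene 0.67 0 nan
 start px z nan
  return _methods._mean(a, axis=axis, dtype=dtype,
  ret = ret.dtype.type(ret / rcount)
  return np.nanmean(a, axis, out=out, keepdims=keepdims)
```

```bash

python3 -m pendant '2.2 1 0 0 0 0 -1;4.4 2.2 0 0 0 0 -1;6.5 3.4 0 0 0 0 -1;6.5 3.4 0 0 0 0 -1'
python3 arc.py 481 487 3
python3 -m pendant '1 0.6 0 0 0 0 -1;2 1.3 0 0 0 0 -1;3.1 2 0 0 0 0 -1;3.1 2 0 0 0 0 -1'
python3 arc.py 484 487 3

```

```text
t: 22.38
position: [0.6228, -0.2148, 0.1323]
orientation: [0.914, -0.406, -0.001, -0.0]
ft_force: [0.7, 2.2, 6.8]
gripper_width: 0.0183
t 22.38 pos [ 622.8 -214.8  132.3] F [0.7 2.2 6.8] rad 1.1 tang(cw+) -2.0 M [1.03 0.27 0.01] w 18.3 ang 12.4 rad 70.9
484.0 [3.1 2. ]
487.0 [6.1 4.1]
t: 22.88
position: [0.6234, -0.2183, 0.1323]
orientation: [0.914, -0.406, -0.001, -0.0]
ft_force: [1.6, 4.2, 7.2]
gripper_width: 0.0187
t 22.88 pos [ 623.4 -218.3  132.3] F [1.6 4.2 7.2] rad 2.1 tang(cw+) -4.0 M [ 1.17  0.24 -0.02] w 18.7 ang 9.5 rad 70.9
487.0 [3.  2.1]
```

```bash

python3 -m pendant '1 0.7 0 0 0 0 -1;2 1.4 0 0 0 0 -1;3 2.1 0 0 0 0 -1;3 2.1 0 0 0 0 -1'
python3 arc.py 487 490 3

```

```text
t: 23.38
position: [0.6239, -0.2219, 0.1323]
orientation: [0.914, -0.406, -0.001, -0.0]
ft_force: [0.7, 3.4, 6.5]
gripper_width: 0.0189
t 23.38 pos [ 623.9 -221.9  132.3] F [0.7 3.4 6.5] rad 1.0 tang(cw+) -3.3 M [ 1.17  0.15 -0.02] w 18.9 ang 6.5 rad 70.9
490.0 [2.9 2.3]
```

```bash

python3 -m pendant '1 0.8 0 0 0 0 -1;2 1.5 0 0 0 0 -1;2.9 2.3 0 0 0 0 -1;2.9 2.3 0 0 0 0 -1'
python3 arc.py 490 493 3

```

```text
t: 23.88
position: [0.6243, -0.2257, 0.1323]
orientation: [0.914, -0.406, -0.001, -0.0]
ft_force: [0.6, 3.3, 7.0]
gripper_width: 0.0182
t 23.88 pos [ 624.3 -225.7  132.3] F [0.6 3.3 7. ] rad 0.7 tang(cw+) -3.2 M [1.18 0.05 0.02] w 18.2 ang 3.5 rad 70.9
493.0 [2.7 2.4]
```

Steady running load of about 3 N, so not at the stop yet. Continuing in small steps.

```bash

python3 -m pendant '0.9 0.8 0 0 0 0 -1;1.8 1.6 0 0 0 0 -1;2.7 2.4 0 0 0 0 -1;2.7 2.4 0 0 0 0 -1'
python3 arc.py 493 496 3

```

```text
t: 24.38
position: [0.6244, -0.2292, 0.1323]
orientation: [0.914, -0.406, -0.001, -0.0]
ft_force: [1.7, 3.0, 8.0]
gripper_width: 0.0186
t 24.38 pos [ 624.4 -229.2  132.3] F [1.7 3.  8. ] rad 1.6 tang(cw+) -3.1 M [ 1.19 -0.04 -0.01] w 18.6 ang 0.6 rad 70.9
496.0 [2.6 2.6]
```

```bash

python3 -m pendant '0.9 0.8 0 0 0 0 -1;1.8 1.7 0 0 0 0 -1;2.6 2.6 0 0 0 0 -1;2.6 2.6 0 0 0 0 -1'
python3 arc.py 496 499 3

```

```text
t: 24.88
position: [0.6243, -0.2329, 0.1324]
orientation: [0.914, -0.406, -0.001, -0.0]
ft_force: [1.5, 2.1, 6.6]
gripper_width: 0.0187
t 24.88 pos [ 624.3 -232.9  132.4] F [1.5 2.1 6.6] rad 1.3 tang(cw+) -2.2 M [ 1.13 -0.16 -0.01] w 18.7 ang -2.4 rad 70.9
499.0 [2.5 2.7]
```

```bash

python3 -m pendant '0.8 0.9 0 0 0 0 -1;1.7 1.8 0 0 0 0 -1;2.5 2.7 0 0 0 0 -1;2.5 2.7 0 0 0 0 -1'
python3 arc.py 499 502 3

```

```text
t: 25.38
position: [0.624, -0.2366, 0.1324]
orientation: [0.914, -0.406, -0.001, -0.0]
ft_force: [0.8, 3.4, 6.8]
gripper_width: 0.0187
t 25.38 pos [ 624.  -236.6  132.4] F [0.8 3.4 6.8] rad 0.4 tang(cw+) -3.5 M [ 1.14 -0.18 -0.03] w 18.7 ang -5.3 rad 70.9
502.0 [2.3 2.8]
```

```bash

python3 -m pendant '0.8 0.9 0 0 0 0 -1;1.6 1.9 0 0 0 0 -1;2.3 2.8 0 0 0 0 -1;2.3 2.8 0 0 0 0 -1'
python3 arc.py 502 505 3

```

```text
t: 25.88
position: [0.6236, -0.2402, 0.1324]
orientation: [0.914, -0.406, -0.0, -0.0]
ft_force: [0.9, 3.1, 6.3]
gripper_width: 0.0185
t 25.88 pos [ 623.6 -240.2  132.4] F [0.9 3.1 6.3] rad 0.3 tang(cw+) -3.2 M [ 1.04 -0.27 -0.  ] w 18.5 ang -8.3 rad 70.8
505.0 [2.2 2.9]
```

```bash

python3 -m pendant '0.7 1 0 0 0 0 -1;1.5 1.9 0 0 0 0 -1;2.2 2.9 0 0 0 0 -1;2.2 2.9 0 0 0 0 -1'
python3 arc.py 505 508 3

```

```text
t: 26.38
position: [0.6229, -0.2438, 0.1324]
orientation: [0.914, -0.406, -0.0, -0.0]
ft_force: [1.2, 3.0, 7.1]
gripper_width: 0.0185
t 26.38 pos [ 622.9 -243.8  132.4] F [1.2 3.  7.1] rad 0.4 tang(cw+) -3.2 M [ 1.04 -0.33 -0.04] w 18.5 ang -11.2 rad 70.8
508.0 [2.  3.1]
```

```bash

python3 -m pendant '0.7 1 0 0 0 0 -1;1.4 2 0 0 0 0 -1;2 3 0 0 0 0 -1;2 3 0 0 0 0 -1'
python3 arc.py 508 511 3
python3 - <<'E'
from h import *
im=viewer.get_image("top"); w=cloud(im)
for d in models.cut_out("tray","top")[:1]:
    p=w[d["pixels"]]; f=im["frame"].astype(int).sum(2)[d["pixels"]]; k=(f<130)&(p[:,0]>.62)&(p[:,2]<.1)
    print(d["conf"],k.sum(),np.median(p[k][:,2]),np.mean(p[k][:,2]))
E

```

```text
t: 26.88
position: [0.6221, -0.2473, 0.1324]
orientation: [0.914, -0.406, -0.0, -0.0]
ft_force: [2.3, 1.9, 6.2]
gripper_width: 0.0185
t 26.88 pos [ 622.1 -247.3  132.4] F [2.3 1.9 6.2] rad 1.7 tang(cw+) -2.4 M [ 0.97 -0.41 -0.04] w 18.5 ang -14.1 rad 70.8
511.0 [1.9 3.2]
0.91 334 0.07970598957264602 0.07964245897933998
```

```bash

python3 -m pendant '0.6 1 0 0 0 0 -1;1.3 2.1 0 0 0 0 -1;1.9 3.2 0 0 0 0 -1;1.9 3.2 0 0 0 0 -1'
python3 arc.py 511 514 3

```

```text
t: 27.48
position: [0.6211, -0.2509, 0.1324]
orientation: [0.914, -0.406, -0.0, -0.0]
ft_force: [2.1, 1.6, 5.5]
gripper_width: 0.0186
t 27.48 pos [ 621.1 -250.9  132.4] F [2.1 1.6 5.5] rad 1.5 tang(cw+) -2.2 M [ 0.99 -0.44  0.02] w 18.6 ang -17.2 rad 70.8
514.0 [1.7 3.3]
```

```bash

python3 -m pendant '0.6 1.1 0 0 0 0 -1;1.2 2.2 0 0 0 0 -1;1.7 3.2 0 0 0 0 -1;1.7 3.2 0 0 0 0 -1'
python3 arc.py 514 517 3

```

```text
t: 27.98
position: [0.6199, -0.2543, 0.1324]
orientation: [0.914, -0.406, -0.0, -0.0]
ft_force: [1.5, 2.5, 6.5]
gripper_width: 0.0185
t 27.98 pos [ 619.9 -254.3  132.4] F [1.5 2.5 6.5] rad 0.5 tang(cw+) -2.9 M [ 0.92 -0.53 -0.01] w 18.5 ang -20.1 rad 70.7
517.0 [1.5 3.3]
```

```bash

python3 -m pendant '0.5 1.1 0 0 0 0 -1;1 2.2 0 0 0 0 -1;1.5 3.3 0 0 0 0 -1;1.5 3.3 0 0 0 0 -1'
python3 arc.py 517 520 3

```

```text
t: 28.48
position: [0.6185, -0.2577, 0.1324]
orientation: [0.914, -0.406, -0.0, -0.0]
ft_force: [1.4, 1.9, 6.1]
gripper_width: 0.0184
t 28.48 pos [ 618.5 -257.7  132.4] F [1.4 1.9 6.1] rad 0.5 tang(cw+) -2.3 M [ 0.87 -0.64  0.02] w 18.4 ang -23.1 rad 70.7
520.0 [1.3 3.4]
```

```bash

python3 -m pendant '0.5 1.1 0 0 0 0 -1;0.9 2.2 0 0 0 0 -1;1.4 3.4 0 0 0 0 -1;1.4 3.4 0 0 0 0 -1'
python3 arc.py 520 523 3

```

```text
t: 28.98
position: [0.6172, -0.2606, 0.1324]
orientation: [0.914, -0.406, -0.0, -0.001]
ft_force: [2.5, 3.8, 5.8]
gripper_width: 0.0185
t 28.98 pos [ 617.2 -260.6  132.4] F [2.5 3.8 5.8] rad 0.5 tang(cw+) -4.5 M [ 1.66 -0.81 -0.07] w 18.5 ang -25.6 rad 70.6
523.0 [1.2 3.5]
```

```bash

python3 -m pendant '0.2 0.6 0 0 0 0 -1;0.4 1.2 0 0 0 0 -1;0.4 1.2 0 0 0 0 -1'
python3 arc.py 521 524 3

```

```text
t: 29.35
position: [0.6169, -0.2612, 0.1324]
orientation: [0.914, -0.406, 0.0, -0.001]
ft_force: [3.8, 5.4, 5.6]
gripper_width: 0.0185
t 29.35 pos [ 616.9 -261.2  132.4] F [3.8 5.4 5.6] rad 0.7 tang(cw+) -6.6 M [ 2.22 -1.04 -0.03] w 18.5 ang -26.3 rad 70.6
524.0 [1.1 3.5]
```

```bash

python3 -m pendant '-0.6 -1.8 0 0 0 0 -1;-0.6 -1.8 0 0 0 0 -1;-0.6 -1.8 0 0 0 0 1;-0.6 -1.8 0 0 0 0 1;-0.6 -1.8 0 0 0 0 1;-0.6 -1.8 0 0 0 0 1;-0.6 -1.8 -30 0 0 0 1;-0.6 -1.8 -80 0 0 0 1'
python3 -m pendant '0 -80 -40 0 0 0 1;0 -160 -40 0 0 0 1;0 -160 -40 0 0 0 1;0 -160 -40 0 0 0 1;0 -160 -40 0 0 0 1'
python3 - <<'E'
from h import *
rel([.5,0,.2],222)
for c in("top","scene"):
    im=viewer.get_image(c); w=cloud(im); f=im["frame"].astype(int)
    m=(f[...,0]-f[...,1]>40)&(abs(w[...,0]-.616)<.05)&(abs(w[...,1]+.26)<.05)&(w[...,2]>.11)&(w[...,2]<.19)
    v,u=np.where(m)
    if len(u): k=w[m][:,2]>.162; print(c,"grip",k.sum(),onplane(im,np.c_[u,v][k],.17).mean(0),"zmax",np.percentile(w[m][:,2],95),"zmin",w[m][:,2].min())
    m=(abs(w[...,2]-.142)<.008)&(abs(w[...,0]-.554)<.02)&(abs(w[...,1]+.23)<.02); print("hub top z",m.sum(),np.median(w[m][:,2]))
    for d in models.cut_out("tray",c)[:1]:
        p=w[d["pixels"]]; g=f.sum(2)[d["pixels"]]; k=(g<150)&(p[:,0]>.62)&(p[:,2]<.1); print("tray",k.sum(),np.median(p[k][:,2]))
    if c=="scene": cv2.imwrite("pics/s4.png",cv2.resize(im["frame"][120:300,130:370,::-1],(800,600),interpolation=cv2.INTER_CUBIC))
E
```

```text
t: 30.35
position: [0.6154, -0.2619, 0.211]
orientation: [0.914, -0.407, -0.002, 0.0]
ft_force: [0.7, -0.1, 0.1]
gripper_width: 0.0852
t: 30.98
position: [0.7353, -0.155, 0.2517]
orientation: [0.914, -0.406, -0.0, 0.0]
ft_force: [-0.1, -1.0, -0.2]
gripper_width: 0.0853
t 30.98 pos [ 735.3 -155.   251.7] q [ 0.05  0.48  0.24 -0.   -1.34  0.68] F [-0.1 -1.  -0.2] M [-0.08  0.02 -0.03] w 85.3
shift mm [-272.7   70.9   52. ] rot deg [0. 0. 0.]
top grip 71 [ 0.61724948 -0.25783157  0.17      ] zmax 0.17335381435132063 zmin 0.12006381899950526
hub top z 309 0.14197024136302056
tray 483 0.08047728246686145
scene grip 27 [ 0.62773349 -0.25653329  0.17      ] zmax 0.16853960356530137 zmin 0.11929238557133387
hub top z 186 0.1407773637977175
tray 14 0.07454800960303119
```

View pics/s4.png

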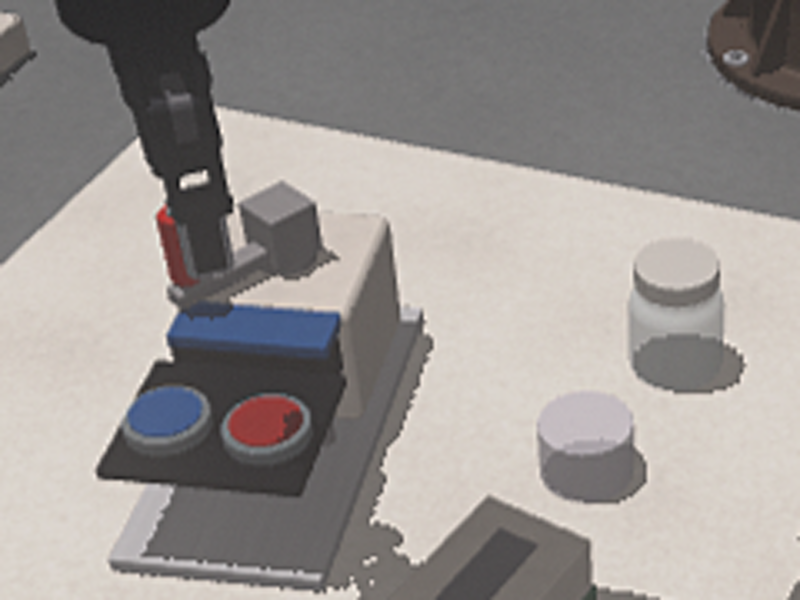

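```bash
python3 -c "
from h import *
print(job.sign_off())"
```

```text
the job is handed in; nothing more can be done
None
```

The crank is seated on the spindle, the tray is wound up to its stop, and the job was handed in at about 31 s of the 72 s allowed. Sign-off gives no verdict, so these are my own checks.

**Fitting:** I grasped the crank by the hub and aligned it to the square using the angle seen in the picture. One 1 mm sideways correction by feel cleared a side load. It then slid down and stopped on the collar at the height expected for fully home.

**Winding:** I held the grip and wound clockwise about 1.45 turns, including some play. The running load read about 2–3 N. At the stop it rose at once to about 6.6 N. I backed off, released the crank and moved clear. A sideways load on the grip briefly reached about 9 N during the first turn, and I trimmed it out.

**Last checks:**
- **Crank:** the top camera read the hub top at 142 mm, which is the fully home height. The scene camera read 141 mm.
- **Tray:** the top camera read the tray at 80.5 mm, against the 80 mm stop. The scene camera read 74.5 mm from only 14 pixels, so I trusted the top camera and the felt stop.
- **Grip position:** the two cameras differed by about 10 mm here. The scene camera also read off in that direction earlier, by about 4 mm with the crank on the bench.
- **Robot and surroundings:** the arm's force readings were back near zero. The jar, dish stack and wipes box looked undisturbed in the last picture, though I did not re-measure them.

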